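# Close the glue-up row and hold the cam clamp at full lift

### The job

Nudge the three loose wooden slats on the jig board into one straight, tight row: each flush against the long fence, side by side without gaps, the first one against the end stop. Then turn the cam lever to the point of its highest lift, where it stands square across the row and the shoe presses hardest on the slats, and finish while still holding the lever there (it springs back if let go). Keep the row straight and do not disturb the other things on the bench.

Things in the scene. Friction and masses are not known exactly. Their poses are not given: they have to be found in the camera images.
- jig: Fixed plywood jig board, spanning x -89 to 53, y -124 to 158, z 0 to 12 mm in its frame (origin on the underside). y runs along the row (to the robot's left), x across it, away from the robot. Finished row: slat centres at x = 0, y = 114, 62 and 10 mm. The cam clamp is at the right end of the fence; the board's front part (x below 0) is clear of it.
- row_corner (a point): Inside corner of fence and end stop on the board's top: jig frame (31, 140, 12) mm. Both are wooden strips 18 mm high (z 12 to 30). The fence runs along y from -27 to 158 mm on the far side, inner face x = 31; the end stop runs along x from -85 to 31 mm at the left end, inner face y = 140.
- slat_1: Loose flat wooden slat, 52 x 62 x 14 mm (x, y, z), about 60 g, lying flat on the board about 40 mm short of the fence; the one nearest to the end stop. Origin: centre of its underside. Its 62 mm y axis lies roughly across the row, so the row takes 52 mm of each.
- slat_2: The same kind of slat, middle one.
- slat_3: The same kind of slat, farthest from the end stop, nearest to the cam.
- cam_lever (a joint): Angle of the cam lever about its upright pivot, rad, counterclockwise seen from above. 0 = rest, pointing along jig -y (away from the slats, to the robot's right). Highest lift at 1.6, pointing along jig +x (away from the robot, square to the row); beyond it the lift falls, stop at 2.2. A spring returns it: 0.13 N m at rest, 0.26 N m at highest lift.
- cam_pivot (a point): Pivot axis of the lever: on the board's top at jig frame (15, -71, 12) mm. The lever is a steel bar 14 mm wide whose top is 28 mm above this point; below it is an eccentric disc of radius 20 mm, offset 10 mm.
- lever_knob (a point): Centre of the upright round black knob at the lever's end, 90 mm from the pivot axis. Knob 20 mm diameter, its straight part from 16 mm below to 18 mm above this point; this point is 62 mm above the bench.
- shoe: Aluminium pressure shoe, 22 mm wide (jig x 4 to 26), top 25 mm above the bench; origin at the foot of its front face. At rest the face is 5 mm short of a gapless row (jig y = -21 mm); the cam moves it 10 mm along +y; it yields on a spring (1.2 N/mm, preload 5 N). A row with over 4 mm of slack is not clamped.
- small_die: bystander, leave alone: small bronze flanged die, 30 mm, 21 mm high, on the bench in front of the jig.
- big_die: bystander, leave alone: bronze flanged die, 36 mm, 21 mm high, behind the fence.
- pen: bystander, leave alone: marker pen, 135 mm long, behind the fence.
- key: bystander, leave alone: bent hex key, 94 mm long, on the bench in front of the jig.
There are look-alikes about, which are no part of the job. What is shaped like the slat_1 but red is not meant.

How it is judged:
By the outcome, as a careful person would: the job done as asked, in the order asked, and still so for the second after the job is handed in, while the arm keeps its last pose, push and grip.
It also fails if it takes over 61 s, if anything falls off the work surface, if the arm or the gripper's body presses on something with over 40 N, if the wrist force passes 120 N, or if a joint passes its speed limit or range.

### The arm

A 7-joint arm with a two-finger parallel gripper is mounted at the origin on a cart in front of the work surface, level with it; the furniture and walls round the work are solid. World frame = base frame: x ahead of the robot, y to its left, z up, the work surface at z = 0. Lengths are in m, angles in rad, forces in N, time in s.
With the tool pointing down it reaches from about 0.4 to 0.875 m from the base axis. Payload 6.5 kg.
Tool frame: the origin (TCP) lies on the front face of the gripper's body, between the roots of the fingers; the fingertips stand 73 mm ahead of it and the grasp point (between the pads) lies 54 mm ahead of it (env.nose_length is the distance from the TCP to the fingertips, in m); z points along the fingers, y is the line along which they close (so a half turn about z gives the same grasp; the last joint's range is limited). The gripper opens to 85 mm and grips with 20 to 120 N. Pads are 22 mm wide; open, the fingers measure 114 mm over their backs; the gripper's body (76 mm by 85 mm) begins 54 mm behind the grasp point. The pads swing forward as they close: fully open they stand 13 mm farther back than shut.
Start: joints at [1.249, 0.536, -0.004, 1.538, 0.003, 1.067, -0.071], TCP at [0.164, -0.629, 0.304] pointing down, gripper open.
Joint ranges: [-2.7, 2.7], [-0.37, 2.16], [-1.27, 1.26], [0.24, 2.4], [-1.31, 4.45], [0.19, 1.91], [-2.76, 2.76]. Speed limits (rad/s): [2.39, 2.39, 3.14, 3.14, 3.14, 3.14, 3.14].

### API

Orientations are given as a rotation vector (axis times angle).
In Python, from bench import env gives the robot as it stands.
- The arm moves only by the tool apply_moves, never from a script. Its argument "commands" is one flat list of numbers, 7 for each row, row after row: the closure, from 0 (fully open) to 1 (shut), then the shift along the tool's x, y, z in m, then the turn, a rotation vector about the tool's x, y, z in degrees. A call has 1 to 12 rows; each row shifts and turns the commanded pose from where the row before left it, along the tool's axes as they then stand; what a row does not reach is not made up. A row lasts 1/12 s, in which the tool goes at most 41.7 mm and 7.16 degrees, less where a joint would pass 70% of its speed; a pose out of reach is approached as far as the arm can. A call with a gripper value outside its range is refused whole. The fingers move at their own pace and stop on an object; "newtons" is the grip in N (left out, the last holds). Time passes only in rows, so rows that do not move let the fingers close. It gives the time, the measured TCP pose, the force, the opening and the grip force at its end, in the units of the state.
- env.observe(): the state, without advancing time (a new reading comes with each control period).
- env.snapshot(name): name is "scene" or "top" or "wrist"; returns the picture (420x560x3 uint8, red, green, blue); there is no depth.
- env.camera_model(name): a dict with "camera_matrix" (3x3 intrinsics, pixels), "dist_coeffs" ([k1, k2, p1, p2, k3] as OpenCV has them; the pictures are not rectified), "view" (4x4, takes a point from world to camera coordinates). Camera axes: x right, y down, z forward; pixel columns grow to the right and rows downward; lengths in m; the calibration is good to about 2 mm. A picture is of the moment at which its call begins: read the wrist's pose just before it. camera_model takes no time and is no camera call; for the wrist camera it gives the pose at the moment of the call.
- env.job_done(): hands the job in; it is judged then, once.
The state is a dict: "clock": time; "q": joint angles; "qvel": joint speeds; "effort": joint torques, N m; "tcp_pos": TCP position; "ee_rot": TCP orientation; "ft_force": force on the tool from outside, world axes, zero at the start; "wrist_torque": the same for the moment, N m; "gripper_width": finger opening in m; "grasp_force": force on a finger pad.
Only numpy, scipy, OpenCV 4.12 (cv2) and the standard library are available. Lean on these libraries where they do the work, as an engineer would, in place of code of your own. Each camera call takes 0.05 s, during which the arm holds its last target. There are 200 camera calls.

## Working session

There is one attempt and no reset: what is moved stays moved. The work goes in short steps, Python scripts to look and compute and a tool call to move; the robot and the scene stay as the last step left them, time stands still between calls to the robot, and variables do not carry over. Pictures are saved under pics/ and viewed, at most 10 in all, crops included, and the job is handed in when it is done.

Besides the shell and the picture viewer there is one more tool, called after "Call:" as name(argument=value, ...) on one line, values as JSON. apply_moves: Moves the arm, as the interface text tells. Its arguments: {"type":"object","properties":{"commands":{"type":"array","items":{"type":"number"}},"newtons":{"type":"number"}},"required":["commands"]}

```bash
mkdir -p pics; python3 - <<'E'
from bench import env
import cv2,numpy as np
s=env.observe(); print(s['clock'],s['tcp_pos'],s['ee_rot'],s['gripper_width'])
for n in ("scene","top"):
    p=env.snapshot(n); cv2.imwrite(f"pics/{n}0.png",p[:,:,::-1])
    m=env.camera_model(n); print(n,np.round(m['camera_matrix'],1).tolist(),m['dist_coeffs'],np.round(m['view'],3).tolist())
E
```

```text
0.0 [ 0.1643249  -0.62836482  0.30299806] [-3.11421456e+00 -4.00593857e-01  5.28628800e-04] 0.08528594062059952
scene [[460.4, 0.0, 275.4], [0.0, 460.4, 209.4], [0.0, 0.0, 1.0]] [-0.12137093  0.          0.          0.          0.        ] [[0.647, -0.762, -0.022, -0.269], [-0.339, -0.262, -0.904, 0.284], [0.683, 0.592, -0.428, 0.413], [0.0, 0.0, 0.0, 1.0]]
top [[525.9, 0.0, 279.3], [0.0, 525.9, 205.7], [0.0, 0.0, 1.0]] [-0.17851079  0.          0.          0.          0.        ] [[-0.028, -0.999, -0.018, 0.154], [-0.987, 0.031, -0.155, 0.546], [0.155, 0.014, -0.988, 0.989], [0.0, 0.0, 0.0, 1.0]]
```

View pics/top0.png

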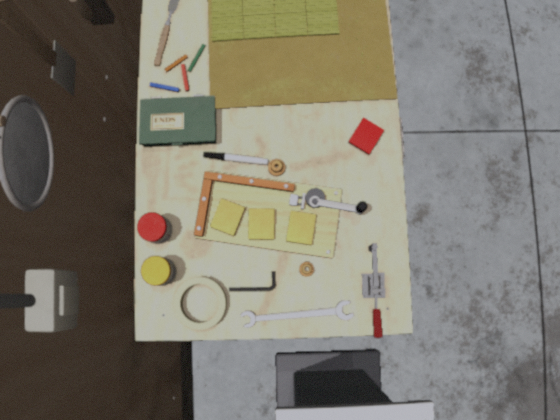

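View pics/scene0.png

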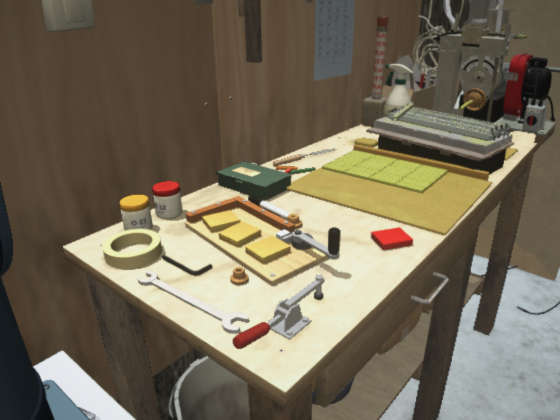

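```bash
cat > h.py <<'E'
from bench import env
import cv2,numpy as np
def unproj(n,px,z,m=None):
    m=m or env.camera_model(n); K=np.array(m['camera_matrix']);V=np.array(m['view'])
    u=cv2.undistortPoints(np.array(px,float).reshape(-1,1,2),K,np.array(m['dist_coeffs']))[:,0]
    d=np.c_[u,np.ones(len(u))]@V[:3,:3]; c=-V[:3,:3].T@V[:3,3]
    z=np.broadcast_to(z,len(d)); return c+d*((z-c[2])/d[:,2])[:,None]
def proj(n,P,m=None):
    m=m or env.camera_model(n);V=np.array(m['view'])
    return cv2.projectPoints(np.array(P,float).reshape(-1,1,3),cv2.Rodrigues(V[:3,:3])[0],V[:3,3],np.array(m['camera_matrix']),np.array(m['dist_coeffs']))[0][:,0]
E
python3 - <<'E'
import cv2
p=cv2.imread("pics/top0.png")[150:280,185:385]
cv2.imwrite("pics/c0.png",cv2.resize(p,None,fx=4,fy=4,interpolation=cv2.INTER_CUBIC))
E
```

```text
(no output)
```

View pics/c0.png

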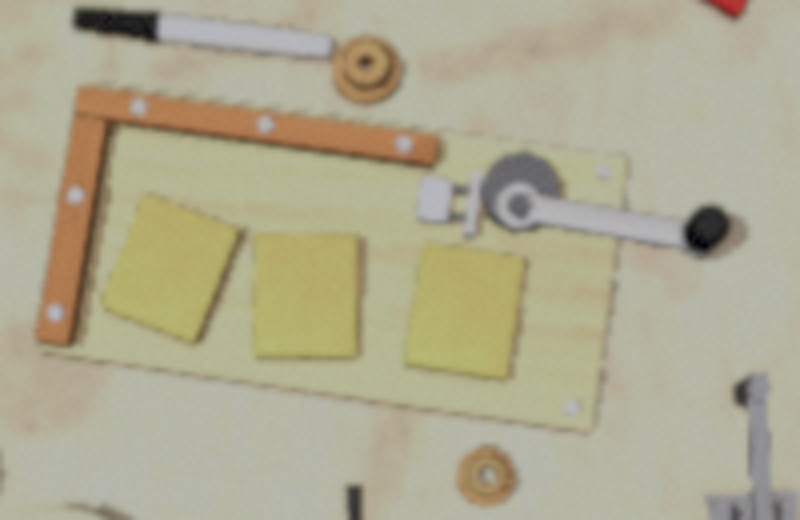

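```bash
cat >> h.py <<'E'
def jigfit(n,obs,m=None,x0=(.6,0,0)):
    from scipy.optimize import least_squares
    o=np.array(obs,float); W=unproj(n,o[:,:2],o[:,4]/1000,m)[:,:2]; J=o[:,2:4]/1000
    def R(a): return np.array([[np.cos(a),-np.sin(a)],[np.sin(a),np.cos(a)]])
    f=lambda p:(J@R(p[2]).T+p[:2]-W)
    r=least_squares(lambda p:f(p).ravel(),x0); return r.x,f(r.x)*1000
def tojig(p,W):
    a=p[2];return (np.asarray(W)[:,:2]-p[:2])@np.array([[np.cos(a),-np.sin(a)],[np.sin(a),np.cos(a)]])*1000
def toworld(p,J):
    a=p[2];return np.asarray(J)/1000@np.array([[np.cos(a),-np.sin(a)],[np.sin(a),np.cos(a)]]).T+p[:2]
E
python3 - <<'E'
from h import *
c=lambda x,y:(x/4+185-.375,y/4+150-.375)
obs=[(*c(626,156),53,-124,12),(*c(593,432),-89,-124,12),(*c(43,352),-89,158,12),(*c(107,122),31,140,30),(*c(520,207),15,-71,40),(*c(708,226),15,-161,80)]
p,r=jigfit("top",obs); print(p,np.round(r,1).tolist())
for k,s in {1:[(148,194),(243,232),(198,342),(103,306)],2:[(254,234),(360,234),(358,356),(257,357)],3:[(424,244),(525,258),(510,378),(405,364)]}.items():
    j=tojig(p,unproj("top",[c(*q) for q in s],.026)); print(k,np.round(j).tolist(),np.round(j.mean(0),1))
print('knob',toworld(p,[(15,-161)]),'end',toworld(p,[(105,-71)]))
j=tojig(p,unproj("top",[c(487,475),c(355,490)],.0)); print(j)
E
```

```text
[ 0.55438564  0.14085345 -0.17426704] [[-1.1, -1.6], [-1.4, 0.1], [-0.7, 2.2], [0.6, -0.0], [-0.1, 0.6], [2.7, -1.3]]
1 [[-2.0, 114.0], [-15.0, 63.0], [-73.0, 77.0], [-62.0, 127.0]] [-37.8  95.4]
2 [[-15.0, 58.0], [-7.0, 5.0], [-68.0, -3.0], [-76.0, 47.0]] [-41.4  26.8]
3 [[-8.0, -27.0], [-8.0, -78.0], [-68.0, -79.0], [-69.0, -26.0]] [-37.9 -52.5]
knob [[ 0.54124325 -0.02030883]] end [[0.64548487 0.05272326]]
[[-115.88800702  -74.77240067]
 [-132.92931789  -10.04133751]]
```

```bash
cat >> h.py <<'E'
P=np.array([0.55438564,0.14085345,-0.17426704])
def st():
    s=env.observe();R=cv2.Rodrigues(np.array(s['ee_rot']))[0]
    a=P[2];f=s['ft_force'];c,d=np.cos(a),np.sin(a)
    print('t',round(s['clock'],2),'jig',tojig(P,[s['tcp_pos']])[0].round(1),'z',round(s['tcp_pos'][2]*1000,1),'tooly yaw-jig',round(np.degrees(np.arctan2(R[1,1],R[0,1])-a),2),'tilt',R[:2,2].round(4),'F',np.round([c*f[0]+d*f[1],-d*f[0]+c*f[1],f[2]],1),'w',round(s['gripper_width']*1000,1),'q7',np.round(s['q'],2))
E
python3 -c "
from h import *
st()"
```

```text
t 0.1 jig [-250.8 -825.2] z 303.1 tooly yaw-jig -65.36 tilt [-0.0005  0.0015] F [-0.9  0.5 -0.1] w 85.5 q7 [ 1.25  0.54 -0.    1.54  0.    1.07 -0.07]
```

Call:
apply_moves(commands=[0.5,0,0,0,0,0,-6.54,0.5,0,0,0,0,0,-6.54,0.5,0,0,0,0,0,-6.54,0.5,0,0,0,0,0,-6.54,0.5,0,0,0,0,0,-6.54,0.5,0,0,0,0,0,-6.54,0.5,0,0,0,0,0,-6.54,0.5,0,0,0,0,0,-6.54,0.5,0,0,0,0,0,-6.54,0.5,0,0,0,0,0,-6.54,0.5,0.02,0.03,0,0,0,0,0.5,0.02,0.03,0,0,0,0])

```text
clock: 1.1
tcp_pos: [0.2279, -0.6006, 0.3032]
ee_rot: [-2.41, -2.013, 0.002]
ft_force: [1.6, -0.1, 0.5]
gripper_width: 0.0427
grasp_force: 0.0
```

Call:
apply_moves(commands=[0.5,0.033,0.02,0,0,0,0,0.5,0.033,0.02,0,0,0,0,0.5,0.033,0.02,0,0,0,0,0.5,0.033,0.02,0,0,0,0,0.5,0.033,0.02,0,0,0,0,0.5,0.035,0.01,0,0,0,0,0.5,0.035,0.01,0,0,0,0,0.5,0.035,0.01,0,0,0,0,0.5,0.035,0,0,0,0,0,0.5,0.035,0,0,0,0,0,0.5,0.035,0,0,0,0,0,0.5,0.035,0,0,0,0,0])

```text
clock: 2.1
tcp_pos: [0.4291, -0.2167, 0.3037]
ee_rot: [-2.405, -2.02, 0.001]
ft_force: [1.0, -0.2, -1.0]
gripper_width: 0.0428
grasp_force: 0.0
```

```bash
python3 -c "
from h import *
st()"
```

```text
t 2.1 jig [ -61.4 -373.8] z 303.7 tooly yaw-jig 0.04 tilt [-0.0005  0.0001] F [ 1.  -0.1 -1. ] w 42.8 q7 [ 0.75  0.28 -0.45  1.95  0.15  0.94  0.06]
```

Call:
apply_moves(commands=[0.5,0.034,0.002,0,0,0,0,0.5,0.034,0.002,0,0,0,0,0.5,0.034,0.002,0,0,0,0,0.5,0.034,0.002,0,0,0,0,0.5,0.034,0.002,0,0,0,0,0.5,0.034,0.002,0,0,0,0,0.5,0.034,0.002,0,0,0,0,0.5,0.034,0.002,0,0,0,0,0.5,0.034,0.002,0,0,0,0,0.5,0.034,0.002,0,0,0,0,0.5,0,0,0,0,0,0,0.5,0,0,0,0,0,0])

```text
clock: 3.1
tcp_pos: [0.5074, 0.1152, 0.3036]
ee_rot: [-2.4, -2.025, -0.0]
ft_force: [-0.1, -0.8, -0.9]
gripper_width: 0.0426
grasp_force: 0.0
```

```bash
python3 - <<'E'
from h import *
import pickle
st(); m=env.camera_model("wrist"); p=env.snapshot("wrist"); pickle.dump(m,open("m1.pkl","wb"))
cv2.imwrite("pics/w1s.png",p[:,:,::-1]); cv2.imwrite("pics/w1.png",cv2.resize(p[:,:,::-1],(784,588),interpolation=cv2.INTER_CUBIC))
E
```

```text
t 3.1 jig [-41.8 -33.4] z 303.6 tooly yaw-jig 0.29 tilt [-0.0007  0.0009] F [ 0.  -0.8 -0.9] w 42.6 q7 [ 0.17  0.38 -0.59  1.85  0.25  0.99 -0.7 ]
```

View pics/w1.png

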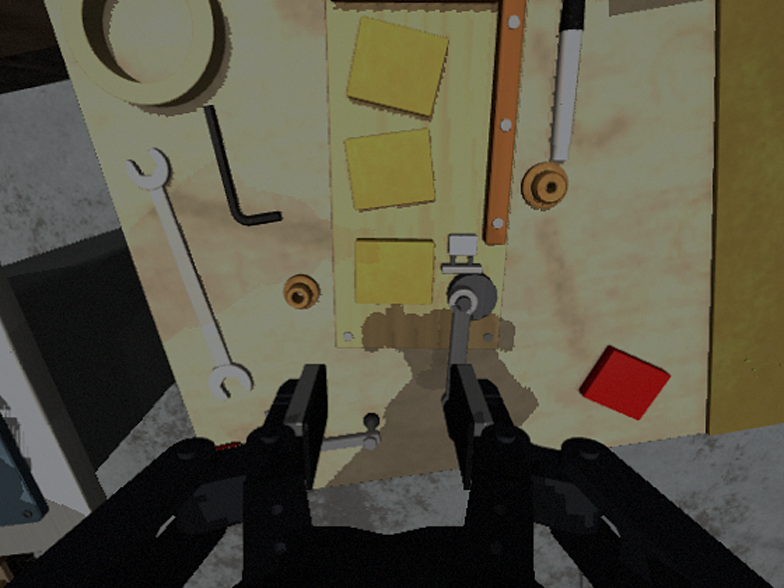

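```bash
python3 - <<'E'
from h import *
import pickle
m=pickle.load(open("m1.pkl","rb"))
c=lambda x,y:((x+.5)/1.4-.5,(y+.5)/1.4-.5)
obs=[(*c(335,347),-89,-124,12),(*c(506,349),53,-124,12),(*c(485,243),31,-27,30),(*c(463,300),15,-71,40),(*c(497,11),31,140,30)]
p,r=jigfit("wrist",obs,m); print(p.tolist(),np.round(r,1).tolist())
for k,s in {1:[(361,17),(448,39),(433,117),(347,98)],2:[(345,139),(429,129),(436,200),(354,209)],3:[(356,239),(434,240),(433,303),(355,302)]}.items():
    j=tojig(p,unproj("wrist",[c(*q) for q in s],.026,m)); print(k,np.round(j).tolist(),np.round(j.mean(0),1))
E
```

```text
[0.5558049541269175, 0.14096724951667114, -0.1596311565881716] [[1.2, -4.0], [-5.1, 0.2], [0.4, -1.6], [0.7, -3.2], [2.7, 8.6]]
1 [[-61.0, 129.0], [-2.0, 115.0], [-11.0, 65.0], [-72.0, 78.0]] [-36.4  97.1]
2 [[-74.0, 51.0], [-14.0, 57.0], [-8.0, 7.0], [-69.0, 1.0]] [-41.2  28.9]
3 [[-69.0, -22.0], [-8.0, -24.0], [-8.0, -75.0], [-71.0, -74.0]] [-39.  -48.8]
```

```bash
python3 - <<'E'
from h import *
import pickle
m=pickle.load(open("m1.pkl","rb"))
c=lambda x,y:((x+.5)/1.4-.5,(y+.5)/1.4-.5)
obs=[(*c(335,347),-89,-124,12),(*c(485,243),31,-27,12),(*c(463,300),15,-71,40),(*c(495,11),31,140,12)]
p,r=jigfit("wrist",obs,m); print(p.tolist(),np.round(r,1).tolist())
for k,s in {1:[(361,17),(448,39),(433,117),(347,98)],2:[(345,139),(429,129),(436,200),(354,209)],3:[(356,239),(434,240),(433,303),(355,302)]}.items():
    j=tojig(p,unproj("wrist",[c(*q) for q in s],.026,m)); print(k,np.round(j).tolist(),np.round(j.mean(0),1))
E
```

```text
[0.5564695200265312, 0.14075342399506824, -0.1783733175473648] [[-0.2, -2.2], [-2.7, 2.1], [0.0, -3.4], [2.8, 3.4]]
1 [[-64.0, 128.0], [-5.0, 115.0], [-13.0, 65.0], [-74.0, 77.0]] [-38.9  96.5]
2 [[-76.0, 50.0], [-16.0, 57.0], [-8.0, 7.0], [-70.0, -1.0]] [-42.5  28.3]
3 [[-69.0, -24.0], [-9.0, -24.0], [-7.0, -75.0], [-70.0, -75.0]] [-38.7 -49.5]
```

Call:
apply_moves(commands=[0.7,-0.011,0,0.026,0,0,0,0.7,-0.011,0,0.026,0,0,0,0.7,-0.011,0.001,0.026,0,0,0,0.7,-0.011,0.001,0.026,0,0,0,0.7,-0.011,0.001,0.026,0,0,0,0.7,-0.011,0,0.026,0,0,0,0.7,0,0,0.026,0,0,0,0.7,0,0,0.017,0,0,0,0.7,0,0,0.016,0,0,0,0.7,0,0,0,0,0,0])

```text
clock: 3.98
tcp_pos: [0.4971, 0.0451, 0.0863]
ee_rot: [-2.407, -2.016, 0.008]
ft_force: [-0.2, 0.2, 0.6]
gripper_width: 0.0256
grasp_force: 0.0
```

```bash
sed -i 's/^P=.*/P=np.array([0.5555,0.1408,-0.1755])/' h.py; python3 -c "
from h import *
st()"
```

```text
t 3.98 jig [ -40.8 -104.4] z 86.3 tooly yaw-jig -0.03 tilt [-0.0053 -0.0018] F [-0.3  0.1  0.6] w 25.6 q7 [ 0.13  0.68 -0.39  2.02  0.5   0.53 -0.8 ]
```

Call:
apply_moves(commands=[0.7,0.003,0,-0.003,0,0,0,0.7,0.006,0,0,0,0,0,0.7,0.006,0,0,0,0,0,0.7,0.006,0,0,0,0,0,0.7,0.006,0,0,0,0,0,0.7,0.006,0,0,0,0,0,0.7,0.006,0,0,0,0,0,0.7,0.006,0,0,0,0,0,0.7,0.006,0,0,0,0,0,0.7,0.006,0,0,0,0,0,0.7,0.006,0,0,0,0,0,0.7,0.004,0,0,0,0,0])

```text
clock: 4.98
tcp_pos: [0.5109, 0.1145, 0.0919]
ee_rot: [-2.405, -2.021, -0.001]
ft_force: [0.2, -0.4, -0.1]
gripper_width: 0.0255
grasp_force: 0.4
```

```bash
python3 - <<'E'
from h import *
st(); p=env.snapshot("top")[150:280,185:385]; 
cv2.imwrite("pics/c1.png",cv2.resize(p[:,:,::-1],None,fx=4,fy=4,interpolation=cv2.INTER_CUBIC))
E
```

```text
t 4.98 jig [-39.3 -33.7] z 91.9 tooly yaw-jig 0.14 tilt [0.0001 0.0004] F [ 0.2 -0.4 -0.1] w 25.5 q7 [ 0.01  0.7  -0.4   1.97  0.48  0.57 -0.9 ]
```

View pics/c1.png

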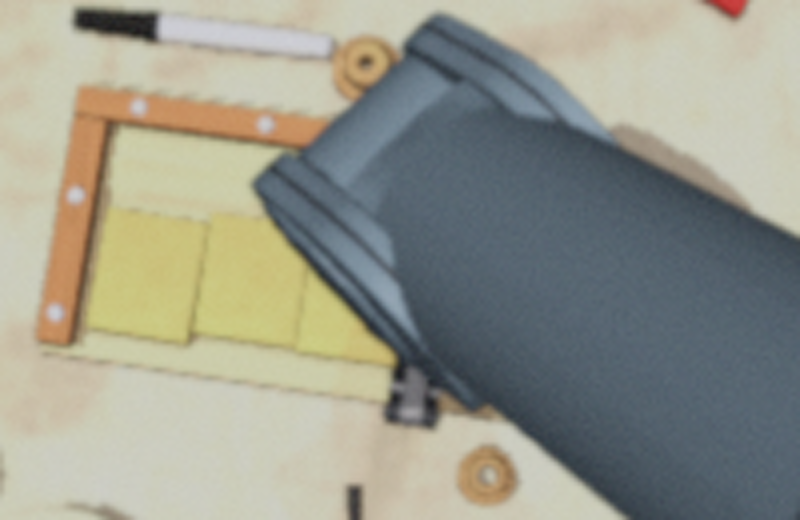

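Call:
apply_moves(commands=[0.7,0.002,0,0.002,0,0,0,0.7,0.002,0,0,0,0,0,0.7,0.002,0,0,0,0,0])

```text
clock: 5.28
tcp_pos: [0.5117, 0.1191, 0.0896]
ee_rot: [-2.406, -2.02, 0.001]
ft_force: [-0.4, -0.8, 0.6]
gripper_width: 0.0253
grasp_force: 0.4
```

Call:
apply_moves(commands=[0.7,0.001,0,0,0,0,0,0.7,0.001,0,0,0,0,0])

```text
clock: 5.45
tcp_pos: [0.5121, 0.1214, 0.0898]
ee_rot: [-2.405, -2.02, 0.001]
ft_force: [-0.7, -2.9, 0.3]
gripper_width: 0.0255
grasp_force: 1.9
```

Call:
apply_moves(commands=[0.7,0.001,0,0,0,0,0,0.7,0,0,0,0,0,0])

```text
clock: 5.62
tcp_pos: [0.512, 0.1215, 0.0896]
ee_rot: [2.406, 2.02, -0.003]
ft_force: [-1.2, -3.0, -0.2]
gripper_width: 0.0254
grasp_force: 1.7
```

```bash
python3 -c "
from h import *
st()"
```

```text
t 5.62 jig [-39.5 -26.6] z 89.6 tooly yaw-jig 0.08 tilt [-0.0012 -0.0015] F [-0.6 -3.2 -0.2] w 25.4 q7 [-0.01  0.7  -0.4   1.96  0.48  0.57 -0.91]
```

Call:
apply_moves(commands=[0.7,-0.01,0,0,0,0,0,0.7,-0.004,0,-0.02,0,0,0,0.7,0,0,-0.025,0,0,0,0.7,0.025,-0.015,0,0,0,0,0.3,0.025,-0.015,0,0,0,0,0,0.025,-0.015,0,0,0,0,0,0.025,-0.013,0,0,0,0,0,0,0,0,0,0,-7,0,0,0,0,0,0,-7,0,0,0,0,0,0,-7,0,0,0,0,0,0,-7,0,0,0,0,0,0,-7])

```text
clock: 6.62
tcp_pos: [0.4703, 0.2172, 0.1351]
ee_rot: [1.678, 2.656, 0.002]
ft_force: [0.1, -0.0, 0.4]
gripper_width: 0.0856
grasp_force: 0.0
```

Call:
apply_moves(commands=[0,0,0,0,0,0,-7,0,0,0,0,0,0,-7,0,0,0,0,0,0,-7,0,0,0,0,0,0,-7,0,0,0,0,0,0,-7,0,0,0,0,0,0,-7,0,0,0,0,0,0,-7,0,0,0,0,0,0,-6,0,0,0,0,0,0,0])

```text
clock: 7.37
tcp_pos: [0.4703, 0.2168, 0.1349]
ee_rot: [-0.267, -3.13, -0.002]
ft_force: [0.3, 0.4, 0.0]
gripper_width: 0.0854
grasp_force: 0.0
```

```bash
python3 -c "
from h import *
st()"
```

```text
t 7.37 jig [-97.2  60. ] z 134.9 tooly yaw-jig 90.29 tilt [0.     0.0013] F [0.2 0.4 0. ] w 85.4 q7 [ 0.1   0.74 -0.82  1.96  0.76  0.79  0.24]
```

Call:
apply_moves(commands=[0,0,0.002,0.014,0,0,0,0,0,0,0.014,0,0,0,0,0,0,0.014,0,0,0,0,0,0,0.008,0,0,0,0,0,0,0.005,0,0,0,0,0,0,0,0,0,0])

```text
clock: 7.87
tcp_pos: [0.4696, 0.2188, 0.0784]
ee_rot: [-0.272, -3.128, 0.002]
ft_force: [-0.2, -0.3, -0.9]
gripper_width: 0.0854
grasp_force: 0.0
```

Call:
apply_moves(commands=[0,-0.006,0,0,0,0,0,0,-0.005,0,0,0,0,0,0,-0.005,0,0,0,0,0,0,-0.005,0,0,0,0,0,0,-0.005,0,0,0,0,0,0,-0.005,0,0,0,0,0,0,-0.005,0,0,0,0,0,0,-0.004,0,0,0,0,0])

```text
clock: 8.53
tcp_pos: [0.5105, 0.212, 0.08]
ee_rot: [0.273, 3.13, 0.0]
ft_force: [-1.1, -0.4, 1.1]
gripper_width: 0.0856
grasp_force: 0.7
```

```bash
python3 -c "
from h import *
st()"
```

```text
t 8.53 jig [-56.8  62.3] z 80.0 tooly yaw-jig 90.09 tilt [0.0001 0.0002] F [-1.  -0.6  1.1] w 85.6 q7 [ 0.07  0.86 -0.74  1.88  0.84  0.75  0.25]
```

Call:
apply_moves(commands=[0,-0.004,0,0,0,0,0,0,-0.004,0,0,0,0,0,0,-0.003,0,0,0,0,0,0,-0.002,0,0,0,0,0,0,-0.002,0,0,0,0,0,0,-0.002,0,0,0,0,0,0,-0.001,0,0,0,0,0])

```text
clock: 9.12
tcp_pos: [0.5252, 0.2094, 0.0796]
ee_rot: [-0.272, -3.125, 0.002]
ft_force: [-10.6, 0.2, 6.3]
gripper_width: 0.0856
grasp_force: 5.2
```

```bash
python3 - <<'E'
from h import *
st(); p=env.snapshot("top")[150:280,185:385]; 
cv2.imwrite("pics/c2.png",cv2.resize(p[:,:,::-1],None,fx=4,fy=4,interpolation=cv2.INTER_CUBIC))
E
```

```text
t 9.12 jig [-41.8  62.3] z 79.6 tooly yaw-jig 90.11 tilt [-0.0047 -0.0007] F [-10.5  -1.7   6.3] w 85.6 q7 [ 0.08  0.87 -0.74  1.84  0.83  0.77  0.28]
```

View pics/c2.png

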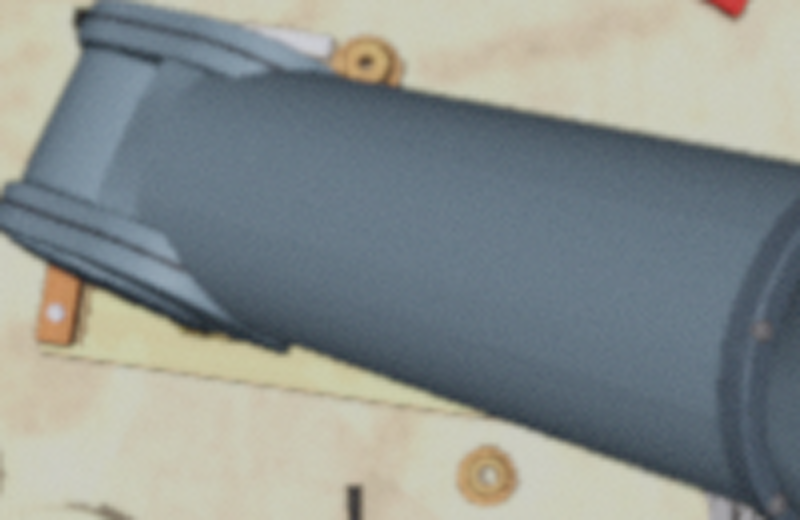

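Call:
apply_moves(commands=[0,0.02,0,0,0,0,0,0,0.015,0,-0.012,0,0,0,1,0,0,0,0,0,0,1,0,0,0,0,0,0,1,0,0,0,0,0,0,1,0,0,0,0,0,0,1,0,0,0,0,0,0,1,0,0,0,0,0,0,1,0,0,0,0,0,0,1,0,0,0,0,0,0])

```text
clock: 10.0
tcp_pos: [0.4943, 0.2147, 0.0926]
ee_rot: [0.274, 3.128, -0.001]
ft_force: [-3.3, -2.5, 13.5]
gripper_width: 0.0465
grasp_force: 59.3
```

```bash
python3 - <<'E'
from h import *
st()
E
```

```text
t 10.0 jig [-73.2  62.1] z 92.6 tooly yaw-jig 90.04 tilt [ 0.0012 -0.0009] F [-2.8 -3.  13.5] w 46.5 q7 [ 0.07  0.82 -0.75  1.91  0.83  0.75  0.22]
```

Call:
apply_moves(commands=[0,0,0,0,0,0,0,0,0,0,0,0,0,0,0,0,0,0,0,0,0,0,0,0,-0.01,0,0,0,0,0,0,-0.02,0,0,0,0,0.005,0,-0.03,0,0,0,0,0.035,0,-0.03,0,0,0,0,0.035,0,-0.03,0,0,0,0,0,0,-0.03,0,0,0])

```text
clock: 10.75
tcp_pos: [0.4196, 0.2279, 0.2368]
ee_rot: [-0.261, -3.127, 0.004]
ft_force: [-0.2, 0.7, -0.1]
gripper_width: 0.0855
grasp_force: 0.0
```

```bash
python3 - <<'E'
from h import *
import pickle
st(); m=env.camera_model("wrist"); p=env.snapshot("wrist"); pickle.dump(m,open("m2.pkl","wb"))
t=env.snapshot("top")[150:280,185:385]
cv2.imwrite("pics/w2.png",np.vstack([cv2.resize(p[:,:,::-1],(600,450),interpolation=cv2.INTER_CUBIC)[:330],cv2.resize(t[:,:,::-1],(415,270),interpolation=cv2.INTER_CUBIC)[:, :].copy() if 0 else np.hstack([cv2.resize(t[:,:,::-1],(415,270),interpolation=cv2.INTER_CUBIC),np.zeros((270,185,3),np.uint8)])]))
E
```

```text
t 10.75 jig [-149.1   62. ] z 236.8 tooly yaw-jig 90.5 tilt [-0.0044 -0.0022] F [-0.3  0.7 -0.1] w 85.5 q7 [ 0.19  0.54 -0.99  2.    0.57  0.92  0.3 ]
```

View pics/w2.png

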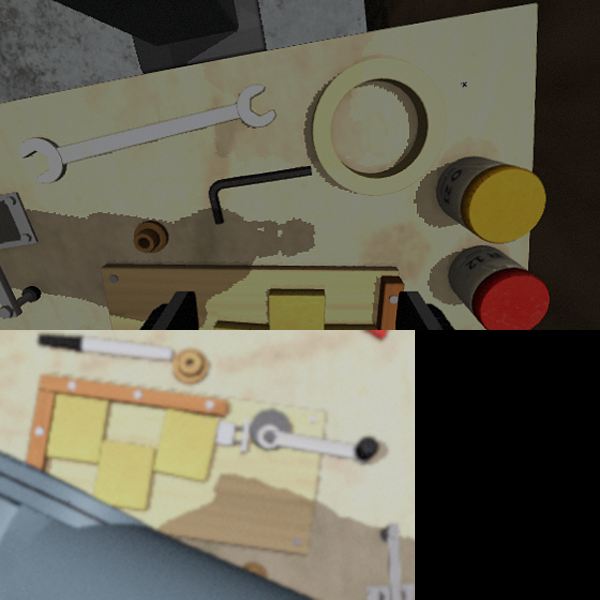

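Call:
apply_moves(commands=[1,-0.025,0,0,0,0,0,1,-0.025,0,0,0,0,0,1,0,0,0.02,0,0,0,1,0,0,0.02,0,0,0,1,0,0,0.02,0,0,0,1,0,0,0.02,0,0,0,1,0,0,0.02,0,0,0,1,0,0,0.02,0,0,0,1,0,0,0.015,0,0,0,1,0,0,0.01,0,0,0,1,0,0,0,0,0,0])

```text
clock: 11.77
tcp_pos: [0.4744, 0.2175, 0.0894]
ee_rot: [-0.272, -3.127, 0.003]
ft_force: [-0.2, -0.9, 0.1]
gripper_width: -0.0004
grasp_force: 0.0
```

```bash
python3 - <<'E'
from h import *
st()
E
```

```text
t 11.77 jig [-93.3  61.4] z 89.4 tooly yaw-jig 90.11 tilt [-0.0028 -0.0015] F [-0.  -0.9  0.1] w -0.4 q7 [ 0.05  0.81 -0.75  1.95  0.84  0.73  0.18]
```

Call:
apply_moves(commands=[1,-0.005,0,-0.001,0,0,0,1,-0.004,0,0,0,0,0,1,-0.004,0,0,0,0,0,1,-0.004,0,0,0,0,0,1,-0.004,0,0,0,0,0,1,-0.004,0,0,0,0,0,1,-0.004,0,0,0,0,0,1,-0.004,0,0,0,0,0,1,-0.004,0,0,0,0,0,1,-0.004,0,0,0,0,0])

```text
clock: 12.6
tcp_pos: [0.5158, 0.2111, 0.0921]
ee_rot: [-0.272, -3.13, 0.0]
ft_force: [-1.4, 0.2, 0.8]
gripper_width: -0.0002
grasp_force: 0.4
```

Call:
apply_moves(commands=[1,-0.002,0,0,0,0,0,1,-0.002,0,0,0,0,0,1,-0.002,0,0,0,0,0,1,-0.002,0,0,0,0,0])

```text
clock: 12.93
tcp_pos: [0.5234, 0.2098, 0.0921]
ee_rot: [-0.272, -3.13, 0.0]
ft_force: [-0.5, 0.1, -0.2]
gripper_width: -0.0003
grasp_force: 0.3
```

```bash
python3 - <<'E'
from h import *
st()
E
```

```text
t 12.93 jig [-43.7  62.3] z 92.1 tooly yaw-jig 90.12 tilt [-0.0002 -0.0001] F [-0.5 -0.  -0.2] w -0.3 q7 [ 0.09  0.85 -0.75  1.85  0.82  0.79  0.29]
```

Call:
apply_moves(commands=[1,-0.001,0,0,0,0,0,1,-0.001,0,0,0,0,0,1,-0.001,0,0,0,0,0,1,-0.001,0,0,0,0,0])

```text
clock: 13.27
tcp_pos: [0.526, 0.2094, 0.092]
ee_rot: [-0.271, -3.128, 0.001]
ft_force: [-6.7, 0.9, 4.5]
gripper_width: 0.0003
grasp_force: 3.5
```

```bash
python3 - <<'E'
from h import *
st()
E
```

```text
t 13.27 jig [-41.   62.4] z 92.0 tooly yaw-jig 90.14 tilt [-0.0023 -0.0002] F [-6.8 -0.3  4.5] w 0.3 q7 [ 0.09  0.85 -0.76  1.84  0.81  0.79  0.29]
```

Call:
apply_moves(commands=[1,0.014,0,0,0,0,0,1,0,0,-0.02,0,0,0,1,0,0,-0.02,0,0,0,1,0,-0.03,0,0,0,0,1,-0.013,-0.03,0,0,0,0,1,-0.013,-0.03,0,0,0,0,1,-0.015,-0.02,0,0,0,0,1,0,0,0.015,0,0,0,1,0,0,0.015,0,0,0,1,0,0,0.01,0,0,0,1,0,0,0,0,0,0])

```text
clock: 14.18
tcp_pos: [0.533, 0.0971, 0.0898]
ee_rot: [-0.268, -3.126, 0.001]
ft_force: [-0.4, -0.4, -0.7]
gripper_width: -0.0005
grasp_force: 0.0
```

```bash
python3 - <<'E'
from h import *
st()
E
```

```text
t 14.18 jig [-14.5 -47. ] z 89.8 tooly yaw-jig 90.25 tilt [-0.004  0.   ] F [-0.3 -0.5 -0.7] w -0.5 q7 [ 0.3   0.83 -0.75  1.9   0.82  0.75  0.46]
```

Call:
apply_moves(commands=[1,0,0.004,0,0,0,0,1,0,0.004,0,0,0,0,1,0,0.003,0,0,0,0,1,0,0.002,0,0,0,0,1,0,0.001,0,0,0,0,1,0,0.001,0,0,0,0])

```text
clock: 14.68
tcp_pos: [0.5377, 0.1112, 0.0924]
ee_rot: [0.272, 3.129, 0.0]
ft_force: [-0.3, -0.6, 0.6]
gripper_width: -0.0002
grasp_force: 0.0
```

Call:
apply_moves(commands=[1,0,0.001,0,0,0,0,1,0,0.001,0,0,0,0,1,0,0.001,0,0,0,0])

```text
clock: 14.93
tcp_pos: [0.5381, 0.1137, 0.0921]
ee_rot: [0.273, 3.13, -0.0]
ft_force: [-0.8, -0.4, 0.7]
gripper_width: 0.0001
grasp_force: 0.0
```

```bash
python3 - <<'E'
from h import *
st()
E
```

```text
t 14.93 jig [-12.4 -29.7] z 92.1 tooly yaw-jig 90.1 tilt [-0.     -0.0001] F [-0.7 -0.5  0.7] w 0.1 q7 [ 0.27  0.83 -0.75  1.88  0.82  0.76  0.44]
```

Call:
apply_moves(commands=[1,0,0.001,0,0,0,0,1,0,0.001,0,0,0,0,1,0,0.001,0,0,0,0])

```text
clock: 15.18
tcp_pos: [0.5386, 0.1162, 0.0922]
ee_rot: [-0.273, -3.13, 0.002]
ft_force: [-0.8, -2.6, 3.7]
gripper_width: 0.0003
grasp_force: 1.7
```

Call:
apply_moves(commands=[1,0,0.001,0,0,0,0,1,0,0.001,0,0,0,0])

```text
clock: 15.35
tcp_pos: [0.539, 0.1184, 0.0922]
ee_rot: [0.273, 3.13, -0.001]
ft_force: [-1.0, -3.0, 4.1]
gripper_width: -0.0001
grasp_force: 2.0
```

```bash
python3 - <<'E'
from h import *
st()
E
```

```text
t 15.35 jig [-12.3 -25. ] z 92.2 tooly yaw-jig 90.09 tilt [ 0.0001 -0.0008] F [-0.4 -3.2  4.1] w -0.1 q7 [ 0.26  0.84 -0.75  1.88  0.82  0.77  0.44]
```

Call:
apply_moves(commands=[1,0,0.001,0,0,0,0,1,0,0.001,0,0,0,0])

```text
clock: 15.52
tcp_pos: [0.5394, 0.1198, 0.0922]
ee_rot: [0.273, 3.13, -0.003]
ft_force: [-1.8, -6.3, 8.4]
gripper_width: 0.0001
grasp_force: 4.6
```

Call:
apply_moves(commands=[1,0,0.001,0,0,0,0,1,0,0.001,0,0,0,0])

```text
clock: 15.68
tcp_pos: [0.5395, 0.1201, 0.0921]
ee_rot: [-0.275, -3.129, 0.008]
ft_force: [-2.8, -11.7, 11.7]
gripper_width: 0.0001
grasp_force: 6.9
```

```bash
python3 - <<'E'
from h import *
st(); p=env.snapshot("top")[150:280,185:385]; 
cv2.imwrite("pics/c3.png",cv2.resize(p[:,:,::-1],None,fx=4,fy=4,interpolation=cv2.INTER_CUBIC))
E
```

```text
t 15.68 jig [-12.1 -23.1] z 92.1 tooly yaw-jig 90.02 tilt [-0.0013 -0.0053] F [ -0.7 -12.   11.7] w 0.1 q7 [ 0.25  0.84 -0.75  1.88  0.82  0.77  0.43]
```

View pics/c3.png

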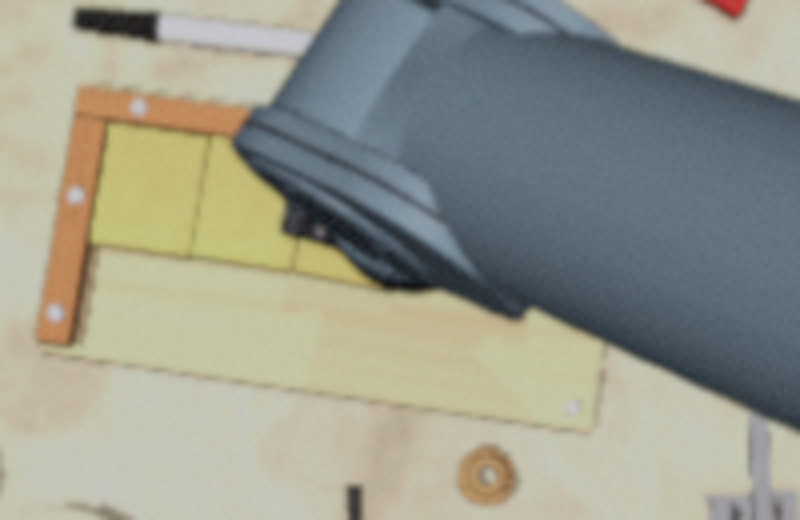

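Call:
apply_moves(commands=[1,0,-0.012,0,0,0,0,1,0,0,-0.02,0,0,0,1,0,0,-0.02,0,0,0,0.5,0.02,0.018,0,0,0,0,0,0.02,0.025,0,0,0,0,0,0.014,0.025,0,0,0,0,0,0,0.025,0,0,0,0,0,0,0,0.02,0,0,0,0,0,0,0.02,0,0,0,0,0,0,0.01,0,0,0,0,0,0,0,0,0,0])

```text
clock: 16.65
tcp_pos: [0.4989, 0.211, 0.0799]
ee_rot: [-0.271, -3.126, 0.002]
ft_force: [0.2, -0.5, 0.1]
gripper_width: 0.0852
grasp_force: 0.0
```

```bash
python3 - <<'E'
from h import *
st()
E
```

```text
t 16.65 jig [-68.   59.2] z 79.9 tooly yaw-jig 90.13 tilt [-0.0039 -0.0011] F [ 0.3 -0.4  0.1] w 85.2 q7 [ 0.07  0.85 -0.74  1.9   0.84  0.74  0.23]
```

Call:
apply_moves(commands=[0,-0.008,0.003,0,0,0,0,0,-0.008,0,0,0,0,0,0,-0.005,0,0,0,0,0,0,-0.002,0,0,0,0,0,0,-0.002,0,0,0,0,0])

```text
clock: 17.07
tcp_pos: [0.5259, 0.2105, 0.0828]
ee_rot: [0.274, 3.13, 0.001]
ft_force: [-4.7, 0.4, 5.3]
gripper_width: 0.0854
grasp_force: 3.7
```

Call:
apply_moves(commands=[0,-0.001,0,0,0,0,0,0,-0.001,0,0,0,0,0,0,-0.001,0,0,0,0,0])

```text
clock: 17.32
tcp_pos: [0.5265, 0.2106, 0.0827]
ee_rot: [-0.27, -3.127, 0.0]
ft_force: [-9.3, -0.6, 9.5]
gripper_width: 0.0853
grasp_force: 7.0
```

```bash
python3 - <<'E'
from h import *
st()
E
```

```text
t 17.32 jig [-40.7  63.7] z 82.7 tooly yaw-jig 90.17 tilt [-0.003  -0.0001] F [-9.1 -2.3  9.5] w 85.3 q7 [ 0.08  0.87 -0.74  1.84  0.83  0.78  0.28]
```

Call:
apply_moves(commands=[0,0.014,0,0,0,0,0,0,0,0,-0.033,0,0,0,0,0,0,-0.033,0,0,0,0,0,0,-0.033,0,0,0,0,0,-0.035,0,0,0,0,0,0,-0.035,0,0,0,0,0,0,-0.035,0,0,0,0,0,0,-0.035,0,0,0,0,0,-0.015,-0.035,0,0,0,0,0,-0.02,-0.03,0,0,0,0,0,-0.025,-0.02,0,0,0,0])

```text
clock: 18.23
tcp_pos: [0.5339, -0.0238, 0.181]
ee_rot: [-0.275, -3.128, 0.005]
ft_force: [0.5, 0.8, -0.6]
gripper_width: 0.086
grasp_force: 0.0
```

Call:
apply_moves(commands=[0,0,0,0,0,0,7,0,0,0,0,0,0,7,0,0,0,0,0,0,7,0,0,0,0,0,0,7,0,0,0,0,0,0,7,0,0,0,0,0,0,7,0,0,0,0,0,0,7,0,0,0,0,0,0,7,0,0,0,0,0,0,7,0,0,0,0,0,0,7,0,0,0,0,0,0,7,0,0,0,0,0,0,7])

```text
clock: 19.23
tcp_pos: [0.5349, -0.0197, 0.1814]
ee_rot: [2.303, 2.137, 0.0]
ft_force: [1.0, -0.0, -0.4]
gripper_width: 0.0853
grasp_force: 0.0
```

Call:
apply_moves(commands=[0,0,0,0,0,0,6,0,0,0,0,0,0,0])

```text
clock: 19.4
tcp_pos: [0.535, -0.0195, 0.1815]
ee_rot: [2.408, 2.016, 0.0]
ft_force: [-0.3, 0.4, -0.4]
gripper_width: 0.0855
grasp_force: 0.0
```

```bash
python3 - <<'E'
from h import *
st(); p=env.snapshot("wrist"); import pickle; pickle.dump(env.camera_model("wrist"),open("m3.pkl","wb"))
cv2.imwrite("pics/w3.png",p[:,:,::-1])
E
```

```text
t 19.4 jig [   7.8 -161.5] z 181.5 tooly yaw-jig -0.07 tilt [ 0.0005 -0.0004] F [-0.4  0.4 -0.4] w 85.5 q7 [ 0.35  0.57 -0.51  1.91  0.39  0.76 -0.56]
```

View pics/w3.png

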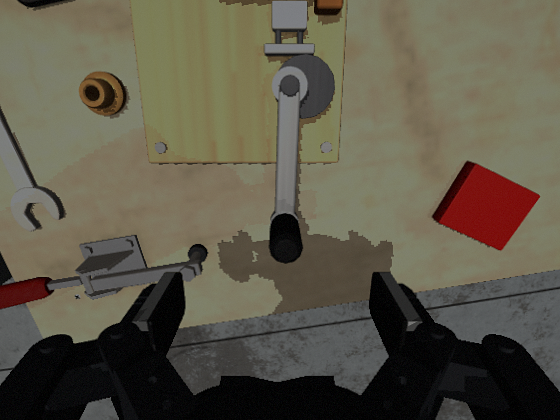

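```bash
python3 - <<'E'
from h import *
import pickle
m=pickle.load(open("m3.pkl","rb"))
for px,z in [((285,246),.08),((292,84),.04),((198,254),.04),((198,254),.08),((160,148),.012)]: print(px,z,tojig(P,unproj("wrist",[px],z,m)).round(1))
E
```

```text
(285, 246) 0.08 [[  12.4 -158.5]]
(292, 84) 0.04 [[ 16.4 -69.7]]
(198, 254) 0.04 [[ -48.5 -183.8]]
(198, 254) 0.08 [[ -37.9 -163.9]]
(160, 148) 0.012 [[ -77.7 -112.5]]
```

Call:
apply_moves(commands=[0.5,0.003,0.005,0,0,0,0,0.5,0,0,0,0,0,0,0.5,0,0,0,0,0,0,0.5,0,0,0,0,0,0,0.5,0,0,0.015,0,0,0,0.5,0,0,0.015,0,0,0,0.5,0,0,0.015,0,0,0,0.5,0,0,0.015,0,0,0,0.5,0,0,0.003,0,0,0])

```text
clock: 20.2
tcp_pos: [0.5389, -0.0177, 0.116]
ee_rot: [-2.403, -2.02, 0.004]
ft_force: [-1.0, -0.4, 0.2]
gripper_width: 0.0425
grasp_force: 0.0
```

Call:
apply_moves(commands=[1,0,0,0,0,0,0,1,0,0,0,0,0,0,1,0,0,0,0,0,0,1,0,0,0,0,0,0,1,0,0,0,0,0,0,1,0,0,0,0,0,0], newtons=30)

```text
clock: 20.7
tcp_pos: [0.5406, -0.0175, 0.1186]
ee_rot: [2.405, 2.02, 0.001]
ft_force: [0.2, 0.6, -0.0]
gripper_width: 0.0193
grasp_force: 30.0
```

```bash
python3 - <<'E'
from h import *
st()
E
```

```text
t 20.7 jig [  13.  -158.5] z 118.6 tooly yaw-jig 0.11 tilt [0.0007 0.    ] F [ 0.1  0.7 -0. ] w 19.3 q7 [ 0.29  0.68 -0.45  1.92  0.47  0.65 -0.62]
```

Call:
apply_moves(commands=[1,0.0004,0.009,0,0,0,-5.73,1,0.0005,0.009,0,0,0,-5.73,1,0.0004,0.009,0,0,0,-5.73,1,0.0005,0.009,0,0,0,-5.73,1,0.0004,0.009,0,0,0,-5.73,1,0.0005,0.009,0,0,0,-5.73])

```text
clock: 21.2
tcp_pos: [0.5931, -0.0122, 0.1186]
ee_rot: [1.696, 2.644, -0.004]
ft_force: [-4.1, -2.0, 3.6]
gripper_width: 0.0191
grasp_force: 30.5
```

```bash
python3 - <<'E'
from h import *
st()
E
```

```text
t 21.2 jig [  63.8 -144.1] z 118.6 tooly yaw-jig 34.72 tilt [-0.0013 -0.0024] F [-3.7 -2.7  3.6] w 19.1 q7 [ 0.37  0.78 -0.59  1.77  0.6   0.78 -0.1 ]
```

Call:
apply_moves(commands=[1,0.0004,0.009,0,0,0,-5.73,1,0.0005,0.009,0,0,0,-5.73,1,0.0004,0.009,0,0,0,-5.73,1,0.0005,0.009,0,0,0,-5.73,1,0.0004,0.009,0,0,0,-5.73,1,0.0005,0.009,0,0,0,-5.73,1,0.0004,0.009,0,0,0,-5.73,1,0.0005,0.009,0,0,0,-5.73,1,0.0005,0.009,0,0,0,-5.73,1,0.0004,0.009,0,0,0,-5.73,1,0,0,0,0,0,0])

```text
clock: 22.12
tcp_pos: [0.6459, 0.0573, 0.1186]
ee_rot: [0.219, 3.133, -0.004]
ft_force: [-1.0, -5.9, 4.5]
gripper_width: 0.0192
grasp_force: 30.7
```

```bash
python3 - <<'E'
from h import *
import pickle
st(); p=env.snapshot("wrist"); pickle.dump(env.camera_model("wrist"),open("m4.pkl","wb"))
t=env.snapshot("top")[150:280,185:385]
cv2.imwrite("pics/w4s.png",p[:,:,::-1]);cv2.imwrite("pics/t4s.png",t[:,:,::-1])
cv2.imwrite("pics/c4.png",np.vstack([np.hstack([p[60:,:,::-1],np.zeros((360,40,3),np.uint8)])[:, :600][:270],cv2.resize(t[:,:,::-1],(600,390),interpolation=cv2.INTER_CUBIC)[:330]]))
E
```

```text
t 22.12 jig [103.5 -66.4] z 118.6 tooly yaw-jig 92.06 tilt [ 0.001  -0.0029] F [ 0.  -6.   4.5] w 19.2 q7 [ 0.36  0.92 -0.8   1.61  0.78  0.95  0.71]
```

View pics/c4.png

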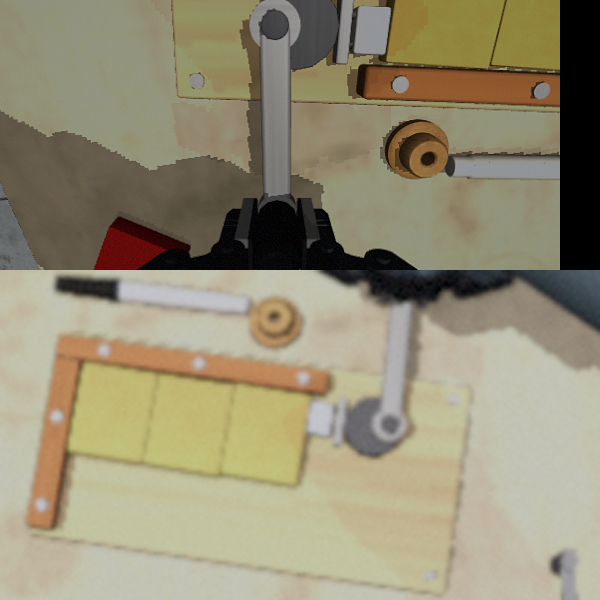

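```bash
python3 - <<'E'
from h import *
import pickle
m=pickle.load(open("m4.pkl","rb")); im=cv2.imread("pics/w4s.png"); g=cv2.cvtColor(im,6).astype(float)
ctr=[]
for r in range(125,245,8):
    # vertical bar: find left/right edges by max gradient
    d=np.diff(cv2.GaussianBlur(g[r-2:r+3].mean(0)[None],(5,1),0)[0]); l=250+np.argmax(d[250:270]); R=282+np.argmin(d[282:298]); ctr.append(((l+R)/2+.5,r)); print(r,l,R,end='; ')
W=tojig(P,unproj("wrist",ctr,.04,m)); f=np.polyfit(W[:,0],W[:,1],1); print('\nlever yaw vs jig',np.degrees(np.arctan(f[0])),'at x=15',np.polyval(f,15),'at 105',np.polyval(f,105))
for n,a,b,z in[('board',(180,157),(350,161),.012),('fence',(372,157),(555,165),.03)]:
    w=tojig(P,unproj("wrist",[a,b],z,m));d=w[1]-w[0];print(n,w.round(1).tolist(),np.degrees(np.arctan2(-d[0],d[1])))
print('pivot',tojig(P,unproj("wrist",[(275,84)],.04,m)))
E
```

```text
125 261 288; 133 261 287; 141 262 287; 149 262 287; 157 262 287; 165 262 287; 173 262 287; 181 262 287; 189 263 287; 197 263 287; 205 263 287; 213 263 287; 221 263 287; 229 263 287; 237 264 288; 
lever yaw vs jig 2.318929242790419 at x=15 -70.7264883385169 at 105 -67.08193258450842
board [[52.4, -120.9], [51.7, -28.9]] 0.45662971025765486
fence [[46.3, -22.5], [47.0, 69.2]] -0.3865376790885669
pivot [[ 15.20625943 -70.3835583 ]]
```

Call:
apply_moves(commands=[1,0,-0.001,0,0,0,0,1,0,0,0,0,0,0,1,0,0,0,0,0,0,1,0,0,0,0,0,0,1,0,0,0,0,0,0,1,0,0,0,0,0,0])

```text
clock: 22.72
tcp_pos: [0.6457, 0.0563, 0.1185]
ee_rot: [0.228, 3.132, -0.002]
ft_force: [0.9, -5.5, 5.2]
gripper_width: 0.0191
grasp_force: 30.7
```

```bash
python3 - <<'E'
from h import *
st(); print(env.job_done())
E
```

```text
t 22.72 jig [103.5 -67.4] z 118.5 tooly yaw-jig 91.74 tilt [ 0.0013 -0.0013] F [ 1.9 -5.3  5.2] w 19.1 q7 [ 0.36  0.92 -0.8   1.61  0.78  0.95  0.71]
the job is handed in; nothing more can be done
None
```

I handed the job in at 22.7 s of the 61 s limit: the slats are in a tight row, flush against the fence and end stop, and the gripper is holding the cam lever at about 1.6 rad, its highest-lift angle; the last picture shows the bystanders in view undisturbed.

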